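# Shingle the boards of a stack in the kitting tray

## Robot

A 7-joint arm with a two-finger parallel gripper is mounted at the origin on a cart in front of the work surface, level with it; the furniture and walls round the work are solid. World frame = base frame: x ahead of the robot, y to its left, z up, the work surface at z = 0. Lengths are in mm, angles in rad, forces in N, time in s.
With the tool pointing down it reaches from about 400 to 850 mm from the base axis. Payload 4.5 kg.
Tool frame: the origin (TCP) lies midway between the tips of the shut fingers; the grasp point (between the pads) lies 19 mm behind it (bot.grip_depth is the z of the grasp point in the tool frame, in mm); z points along the fingers, y is the line along which they close (so a half turn about z gives the same grasp; the last joint's range is limited). The gripper opens to 85 mm and grips with 20 to 120 N. Pads are 22 mm wide; open, the fingers measure 114 mm over their backs; the gripper's body (76 mm by 85 mm) begins 54 mm behind the grasp point. The pads swing forward as they close: fully open they stand 13 mm farther back than shut.
Start: joints at [-1.264, 0.689, -0.195, 1.565, 0.157, 0.902, -0.215], TCP at [168.372, 601.918, 231.317] pointing down, gripper open.
Joint ranges: [-3.01, 3.01], [-0.46, 2.08], [-1.47, 1.51], [0.13, 2.56], [-1, 4.14], [0.04, 2.09], [-2.66, 2.66]. Speed limits (rad/s): [2.57, 2.57, 3.14, 3.14, 3.14, 3.14, 3.14].

## Interface

Orientations are given as a unit quaternion [w, x, y, z].
In Python, from workcell import bot, optics gives the robot as it stands.
- The arm moves only by the shell command python3 -m handwheel 'ROWS'. ROWS is JSON, a list of rows, each an object of numbers: "x", "y", "z": the shift along the tool's x, y, z each as a share of 0.15 m, from -1 to 1; "wx", "wy", "wz": the turn, a rotation vector about the tool's x, y, z each as a share of 60 degrees, from -1 to 1; "fingers": the closure, from -1 (fully open) to 1 (shut), so that 0 is half open. A call has 1 to 8 rows; each row is the pose to reach, as a shift and turn from the pose commanded when the call began, along the tool's axes at that moment; what a row does not reach only later rows make up. A row lasts 1/10 s, in which the tool goes at most 50 mm and 8.59 degrees, less where a joint would pass 70% of its speed; a pose out of reach is approached as far as the arm can. A call with a number of a shift or a turn outside -1 to 1 is refused whole. A call with a gripper value outside its range is refused whole. The fingers move at their own pace and stop on an object; the grip force is fixed at half the most. Time passes only in rows, so rows that repeat a pose let the fingers close. It gives the time, the measured TCP pose, the force, the opening and the grip force at its end, in the units of the state.
- bot.state(): the state, without advancing time (a new reading comes with each control period).
- optics.get_image(name): name is "side" or "top" or "wrist"; returns a dict with "img" (400x640x3 uint8, red, green, blue), "range_z" (400x640 float32, mm along the optical axis (not along the pixel's ray), 0 where there is no reading), "fx", "fy", "cx", "cy" (pixels), "dist_coeffs" ([k1, k2, p1, p2, k3] as OpenCV has them; the pictures are not rectified), "position" and "rotation" of the camera in the world; the wrist camera has in their place "T_tool_cam" (4x4, takes a point from camera to tool coordinates, whose origin is the TCP and whose axes are the flange's). Camera axes: x right, y down, z forward; pixel columns grow to the right and rows downward; lengths in mm; the calibration is good to about 2 mm. A picture is of the moment at which its call begins: read the wrist's pose just before it.
- bot.close_job(): hands the job in; it is judged then, once.
The state is a dict: "time_s": time; "joint_positions": joint angles; "joint_velocities": joint speeds; "tau": joint torques, N m; "eef_pos": TCP position; "ee_rot": TCP orientation; "ft_force": force on the tool from outside, world axes, zero at the start; "ft_torque": the same for the moment, N m; "finger_gap": finger opening in mm; "finger_force": force on a finger pad.
Only numpy, scipy, OpenCV 4.12 (cv2) and the standard library are available. Lean on these libraries where they do the work, as an engineer would, in place of code of your own. Each camera call takes 0.05 s, during which the arm holds its last target. There are 200 camera calls.

## Task

The grey kitting tray holds the green board at its head end; continue the row in assembly order by laying the blue board and then the red board down the tray like roof tiles. Each board's upper end rests on the board before it, overlapping it by about a third of its length, and its lower end stands on the tray floor; keep both in line with the green board, circuit side up. Set them down rather than dropping them, and leave the yellow spare where it lies.

Things in the scene. Friction and masses are not known exactly. Their poses are not given: they have to be found in the camera images.
- tray: fixed grey tray 220 mm long (x) by 120 mm wide (y), open at the long sides; origin: centre of its underside, z up. Floor top 4 mm above the origin; a 14 mm high stop at the head (-x) end, a 9 mm rim at +x. The green board, of the same size as the others, is screwed flat on the floor on the centre line, long side along x, from x = -101 to -21 mm, top at z = 12 mm. The row grows to +x
- blue_board_center (a point): centre (half-way up) of the loose blue board, next in the row: a plate 80 mm long (x), 46 mm wide (y), 8 mm thick (z up), blue circuit board on an aluminium back, both ends alike, 70 g. Starts flat on the bench; gripped across its width. Laid right, it slopes down to tray +x by about 0.15 rad, its centre near x = -8 mm, 14 mm above the tray's origin
- red_board_center (a point): centre (half-way up) of the loose red board, last in the row: a plate 80 mm long (x), 46 mm wide (y), 8 mm thick (z up), red circuit board on an aluminium back, both ends alike, 70 g. Starts flat on the bench; gripped across its width. Laid right, it slopes like the blue one, 53 mm further along the tray's x, at the same height
- yellow_board_center (a point): centre (half-way up) of the loose yellow board, a spare to be left alone: a plate 80 mm long (x), 46 mm wide (y), 8 mm thick (z up), yellow circuit board on an aluminium back, both ends alike, 70 g. Starts flat on the bench; gripped across its width. 

How it is judged (in metres and radians):
On the way:
1. the blue board is laid sloping against the green one and let go, before the red one is in the row (y of blue_board_center in the frame of tray between -0.015 and 0.015 m and angle between the y axis of blue_board_center and the y axis of tray, either way round below 0.2 rad and angle between blue_board_center's own z axis and vertical between 0.08 and 0.27 rad and x of blue_board_center in the frame of tray between -0.023 and 0.007 m and contact force between the fingers and blue_board below 0.1 N and not (y of red_board_center in the frame of tray between -0.015 and 0.015 m and angle between the y axis of red_board_center and the y axis of tray, either way round below 0.2 rad and angle between red_board_center's own z axis and vertical between 0.08 and 0.27 rad and x of red_board_center in the frame of tray above 0.014 m and horizontal distance between red_board_center and blue_board_center between 0.038 and 0.068 m)), for 0.2 s.
At the end, for the whole second after the job is handed in: Blue and red slope 5 to 15 degrees, circuit side up, at rest; blue's centre is 38 to 68 mm down the tray from green's, red's 38 to 68 mm further on from blue's; both within 15 mm of the tray's centre line and 11 degrees of its direction; yellow is within 20 mm of its start (y of blue_board_center in the frame of tray between -0.015 and 0.015 m and angle between the y axis of each of blue_board_center, red_board_center and the y axis of tray, either way round below 0.2 rad and angle between blue_board_center's own z axis and vertical between 0.08 and 0.27 rad and x of blue_board_center in the frame of tray between -0.023 and 0.007 m and y of red_board_center in the frame of tray between -0.015 and 0.015 m and angle between red_board_center's own z axis and vertical between 0.08 and 0.27 rad and x of red_board_center in the frame of tray above 0.014 m and horizontal distance between red_board_center and blue_board_center between 0.038 and 0.068 m and linear speed of each of blue_board, red_board below 0.02 m/s and distance of yellow_board_center from where it was at the start of the episode below 0.02 m); the robot touches nothing.
It fails at once if the yellow spare is moved by more than 20 mm (distance of yellow_board_center from where it was at the start of the episode above 0.02 m).
It fails at once if the blue board is dropped (falls faster than 0.8 m/s out of the fingers) (linear speed of blue_board above 0.8 m/s and contact force between the fingers and blue_board below 0.1 N).
It fails at once if the red board is dropped (falls faster than 0.8 m/s out of the fingers) (linear speed of red_board above 0.8 m/s and contact force between the fingers and red_board below 0.1 N).
It also fails if it takes over 53 s, if anything falls off the work surface, if the arm or the gripper's body presses on something with over 40 N, if the wrist force passes 120 N, or if a joint passes its speed limit or range.

## Working session

There is one attempt and no reset: what is moved stays moved. The work goes in short steps, Python scripts to look and compute and a shell command to move; the robot and the scene stay as the last step left them, time stands still between calls to the robot, and variables do not carry over. Pictures are saved under pics/ and viewed, at most 10 in all, crops included, and the job is handed in when it is done.

```bash
mkdir -p pics; ls; cat > h.py <<'E'
import numpy as np, cv2, json
from workcell import bot, optics
from scipy.spatial.transform import Rotation as R
def cam(n):
    s=bot.state(); d=optics.get_image(n)
    if n=='wrist':
        T=np.array(d['T_tool_cam']); q=s['ee_rot']; Rt=R.from_quat([q[1],q[2],q[3],q[0]]).as_matrix()
        d['C']=Rt@T[:3,3]+np.array(s['eef_pos']); d['M']=Rt@T[:3,:3]
    else:
        d['C']=np.array(d['position'],float); r=np.array(d['rotation'],float)
        d['M']=r if r.shape==(3,3) else R.from_quat([r[1],r[2],r[3],r[0]]).as_matrix()
    d['K']=np.array([[d['fx'],0,d['cx']],[0,d['fy'],d['cy']],[0,0,1]]); return d
def rays(d,uv):
    p=cv2.undistortPoints(np.array(uv,float).reshape(-1,1,2),d['K'],np.array(d['dist_coeffs'],float)).reshape(-1,2)
    return np.c_[p,np.ones(len(p))]
def onplane(d,uv,z):
    w=rays(d,uv)@d['M'].T; return d['C']+w*((z-d['C'][2])/w[:,2])[:,None]
def depthpts(d,mask):
    v,u=np.nonzero(mask&(d['range_z']>0)); return (rays(d,np.c_[u,v])*d['range_z'][v,u][:,None])@d['M'].T+d['C']
def save(d,f): cv2.imwrite('pics/'+f,d['img'][:,:,::-1])
E
python3 - <<'E'
from h import *
for n in ['top','side']:
    d=cam(n); save(d,n+'0.png'); print(n,d['C'],d['M'].round(3).tolist(),d['fx'])
print(bot.state())
E
```

```text
pics
top [482.23918868 232.89634978 903.65095977] [[-0.029, -0.995, 0.092], [-1.0, 0.03, 0.003], [-0.006, -0.091, -0.996]] 446.3789973137043
side [1258.20803943  185.87514525  540.44582812] [[0.061, 0.582, -0.811], [0.998, -0.023, 0.059], [0.016, -0.813, -0.582]] 508.57372294107336
{'time_s': 0.1, 'joint_positions': array([-1.26421691,  0.68991799, -0.1945176 ,  1.56625436,  0.15728381,
        0.9024803 , -0.21513579]), 'joint_velocities': array([-0.00133722, -0.0026295 ,  0.00106506, -0.00333323,  0.0005887 ,
        0.00015312, -0.00109293]), 'tau': array([-3.32177093e-03, -5.40609097e+01, -1.27175566e+00, -1.58987546e+01,
        9.23775486e-03,  4.36501490e-03, -1.30534329e-05]), 'eef_pos': array([168.26218721, 601.31521457, 230.54919014]), 'ee_rot': array([-6.02844545e-05,  1.35952173e-01,  9.90715049e-01, -8.33419632e-04]), 'ft_force': array([-0.4747133 , -1.11750296,  0.29103962]), 'ft_torque': array([ 0.03133837,  0.0075134 , -0.06731353]), 'finger_force': 0.0, 'finger_gap': 85.08479403294808}
```

View pics/top0.png

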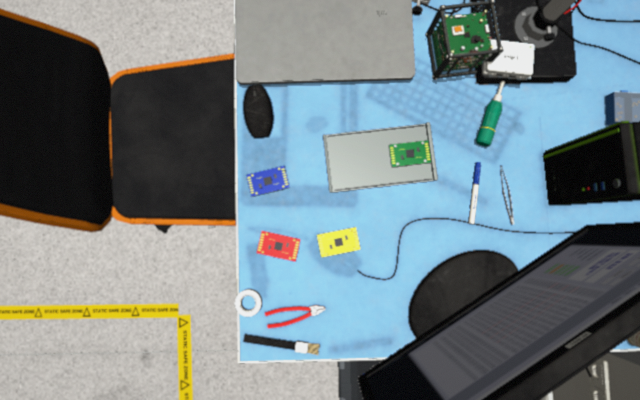

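View pics/side0.png

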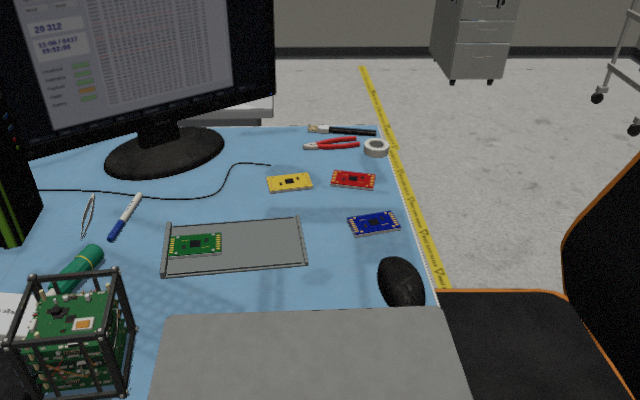

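Top view: blue board at about (267,181), red (278,246), yellow (338,242), and the tray runs from (325,135) to (437,180) with green at (410,154). Tray +x therefore points image-left. In the side view the boards are clear of each other. Next I'll measure them by colour.

```bash
cat >> h.py <<'E'
RANGES={'blue':((108,150,90),(128,255,255)),'red':((0,150,120),(8,255,255)),'yellow':((22,140,120),(34,255,255)),'green':((50,120,60),(75,255,255))}
def board(d,c,z=8.,box=None,pr=True):
    hsv=cv2.cvtColor(d['img'],cv2.COLOR_RGB2HSV); m=cv2.inRange(hsv,*map(np.array,RANGES[c]))
    if c=='red': m|=cv2.inRange(hsv,np.array((173,150,120)),np.array((180,255,255)))
    if box: k=np.zeros_like(m); k[box[1]:box[3],box[0]:box[2]]=1; m*=k
    m=cv2.morphologyEx(m,cv2.MORPH_CLOSE,np.ones((7,7)))
    out=[]
    for cn in cv2.findContours(m,0,2)[0]:
        if cv2.contourArea(cn)<250: continue
        w=onplane(d,cn.reshape(-1,2),z)[:,:2].astype(np.float32)
        (cx,cy),s,a=cv2.minAreaRect(w)
        if s[0]<s[1]: a+=90; s=s[::-1]
        a=(a+90)%180-90
        out.append((round(cx,1),round(cy,1),round(s[0],1),round(s[1],1),round(a,1)))
        if pr: print(c,'c',out[-1][:2],'size',out[-1][2:4],'ang',out[-1][4],'px',cn.reshape(-1,2).mean(0).round(0), 'medz',np.median(depthpts(d,cv2.drawContours(np.zeros_like(m),[cn],-1,1,-1)>0)[:,2]).round(1))
    return out
E
python3 - <<'E'
from h import *
for n in ['top','side']:
    d=cam(n); print(n)
    for c,z in [('blue',8),('red',8),('yellow',8),('green',12)]: board(d,c,z)
    # tray: grey mask
    hsv=cv2.cvtColor(d['img'],cv2.COLOR_RGB2HSV)
    m=((hsv[:,:,1]<40)&(hsv[:,:,2]>90)).astype(np.uint8)
    for cn in cv2.findContours(m,0,2)[0]:
        if 1500<cv2.contourArea(cn)<12000:
            w=onplane(d,cn.reshape(-1,2),4)[:,:2].astype(np.float32); print('grey',cv2.minAreaRect(w),cn.reshape(-1,2).mean(0))
d=cam('wrist'); save(d,'w0.png'); print(d['C'],d['M'].round(2).tolist(),d['T_tool_cam'])
E
```

```text
top
blue c (601.1, 333.9) size (73.3, 44.6) ang -77.6 px [267. 181.] medz 9.2
red c (469.6, 313.9) size (74.1, 42.5) ang 75.3 px [279. 246.] medz 8.9
yellow c (331.7, 654.8) size (429.7, 165.5) ang 65.6 px [140. 331.] medz -738.5
yellow c (473.9, 194.4) size (74.0, 42.5) ang -80.4 px [337. 242.] medz 9.2
green c (647.8, 43.1) size (76.2, 43.8) ang -84.9 px [411. 152.] medz 13.2
green c (900.0, -91.9) size (85.5, 82.0) ang -84.9 px [469.  32.] medz 88.7
grey ((643.1858520507812, 103.45494079589844), (118.85301208496094, 220.92735290527344), 4.910857677459717) [382.37349398 156.87951807]
grey ((866.3214111328125, -206.383056640625), (96.0732650756836, 187.56411743164062), 52.861053466796875) [521.98717949  40.90384615]
side
blue c (601.2, 332.0) size (77.6, 45.6) ang -77.6 px [374. 222.] medz 8.6
red c (470.2, 313.5) size (77.5, 44.2) ang 75.3 px [351. 179.] medz 8.7
red c (332.1, 296.6) size (86.4, 35.2) ang -80.4 px [337. 142.] medz 8.5
yellow c (475.5, 192.4) size (78.5, 45.0) ang -80.0 px [290. 182.] medz 8.6
yellow c (335.0, 409.3) size (844.6, 24.8) ang 0.0 px [403. 176.] medz -7
[... 370 characters left out ...]
27734375), 39.917171478271484) [525.63414634  27.47154472]
grey ((-524.74462890625, 478.2685852050781), (519.1503295898438, 636.4276123046875), 0.31203052401542664) [370.71428571  29.03571429]
grey ((-294.9031677246094, -314.1558532714844), (1059.2325439453125, 668.22412109375), 6.368027687072754) [131.34994698  65.1145281 ]
[100.53204459 620.16848083 372.43640458] [[0.27, 0.93, 0.26], [0.96, -0.26, -0.07], [-0.0, 0.27, -0.96]] [[ 7.28806955e-04 -9.62021838e-01 -2.72971524e-01  7.02639076e+01]
 [ 9.99999586e-01  8.49791899e-04 -3.24985222e-04 -4.39137842e-01]
 [ 5.44611870e-04 -2.72971174e-01  9.62022059e-01 -1.41648025e+02]
 [ 0.00000000e+00  0.00000000e+00  0.00000000e+00  1.00000000e+00]]
```

View pics/w0.png

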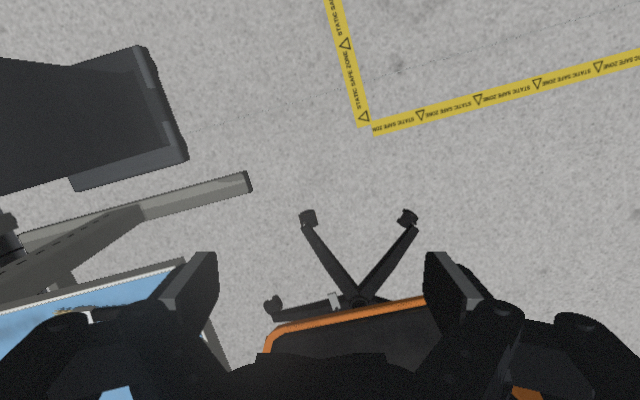

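Wrist view: only floor and chair parts, with fingers in view at the left and right bottom, so nothing useful yet. The measurements agree: all boards are about 80x46 mm, at heights of 8 to 9 mm, and green is 61 mm from the tray centre. I'll write the step calculator now.

```bash
cat > go.py <<'E'
import sys
from h import *
# usage: go.py x y z a_deg tilt_rad  -> shares for the move, from measured pose
def shares(p,a,t=0.):
    s=bot.state(); q=s['ee_rot']; Rc=R.from_quat([q[1],q[2],q[3],q[0]])
    a=np.radians(a); y=np.array([np.cos(a),np.sin(a),0]); z=np.array([0,0,-1.]); x=np.cross(y,z)
    Rt=R.from_matrix(np.c_[x,y,z])*R.from_rotvec([0,-t,0])
    dp=Rc.inv().apply(np.array(p)-np.array(s['eef_pos']))/150
    rv=np.degrees((Rc.inv()*Rt).as_rotvec())/60
    print('xyz',dp.round(3),'w',rv.round(3),'| pos',np.round(s['eef_pos'],1),'t',round(s['time_s'],2),'gap',round(s['finger_gap'],1))
if __name__=='__main__':
    v=list(map(float,sys.argv[1:])); shares(v[:3],*v[3:])
E
python3 go.py 601 333 130 12.4
```

```text
xyz [-3.26  -0.947  0.674] w [-1.000e-03  0.000e+00  1.033e+00] | pos [168.3 601.6 230.9] t 0.25 gap 85.5
```

```bash
python3 -m handwheel '[{"x":-1,"y":-0.29,"z":0.1,"wz":0.33},{"x":-1,"y":-0.29,"z":0.1,"wz":0.33},{"x":-1,"y":-0.29,"z":0.1,"wz":0.33},{"x":-1,"y":-0.29,"z":0.1,"wz":0.33},{"x":-1,"y":-0.29,"z":0.1,"wz":0.33}]'; python3 go.py 601 333 130 12.4
```

```text
xyz [-3.26  -0.947  0.674] w [-1.000e-03  0.000e+00  1.033e+00] | pos [168.3 601.6 230.9] t 0.25 gap 85.5schema error: expected keys x, y, z, wx, wy, wz, fingers
```

All keys are needed.

```bash
python3 -m handwheel '[{"x":-1,"y":-0.29,"z":0.1,"wx":0,"wy":0,"wz":0.33,"fingers":-1},{"x":-1,"y":-0.29,"z":0.1,"wx":0,"wy":0,"wz":0.33,"fingers":-1},{"x":-1,"y":-0.29,"z":0.1,"wx":0,"wy":0,"wz":0.33,"fingers":-1},{"x":-1,"y":-0.29,"z":0.1,"wx":0,"wy":0,"wz":0.33,"fingers":-1},{"x":-1,"y":-0.29,"z":0.1,"wx":0,"wy":0,"wz":0.33,"fingers":-1}]'; echo; python3 go.py 601 333 130 12.4
```

```text
time_s: 0.75
eef_pos: [303.6, 517.8, 216.0]
ee_rot: [0.001, 0.306, 0.952, -0.0]
ft_force: [-0.4, 0.7, 0.1]
finger_gap: 85.0
finger_force: 0.0

xyz [-2.328  0.156  0.577] w [0.    0.002 0.698] | pos [303.6 517.8 216. ] t 0.75 gap 85.0
```

```bash
python3 -m handwheel '[{"x":-1,"y":0.07,"z":0.25,"wx":0,"wy":0,"wz":0.35,"fingers":-1},{"x":-1,"y":0.07,"z":0.25,"wx":0,"wy":0,"wz":0.35,"fingers":-1},{"x":-1,"y":0.07,"z":0.25,"wx":0,"wy":0,"wz":0.35,"fingers":-1},{"x":-1,"y":0.07,"z":0.25,"wx":0,"wy":0,"wz":0.35,"fingers":-1},{"x":-1,"y":0.07,"z":0.25,"wx":0,"wy":0,"wz":0.35,"fingers":-1}]'; echo; python3 go.py 601 333 130 12.4
```

```text
time_s: 1.25
eef_pos: [429.5, 441.2, 178.3]
ee_rot: [-0.0, 0.473, 0.881, -0.0]
ft_force: [-0.8, 0.9, 0.3]
finger_gap: 85.9
finger_force: 0.0

xyz [-1.233  0.555  0.321] w [-0.001 -0.     0.352] | pos [429.5 441.2 178.3] t 1.25 gap 85.9
```

```bash
python3 -m handwheel '[{"x":-1,"y":0.5,"z":0.3,"wx":0,"wy":0,"wz":0.35,"fingers":-1},{"x":-1,"y":0.5,"z":0.3,"wx":0,"wy":0,"wz":0.35,"fingers":-1},{"x":-1,"y":0.5,"z":0.3,"wx":0,"wy":0,"wz":0.35,"fingers":-1},{"x":-1,"y":0.5,"z":0.3,"wx":0,"wy":0,"wz":0.35,"fingers":-1},{"x":-1,"y":0.5,"z":0.3,"wx":0,"wy":0,"wz":0.35,"fingers":-1}]'; echo; python3 - <<'E'
from h import *
d=cam('wrist'); save(d,'w1.png'); board(d,'blue',8); 
import go; go.shares([601,333,60],12.4)
E
```

```text
time_s: 1.75
eef_pos: [576.4, 356.6, 132.9]
ee_rot: [0.001, 0.626, 0.78, -0.0]
ft_force: [-1.3, -1.0, -0.5]
finger_gap: 85.4
finger_force: 0.0

blue c (599.4, 333.3) size (78.1, 44.7) ang -77.9 px [346. 204.] medz 7.0
xyz [-0.212  0.138  0.489] w [-0.001 -0.002  0.004] | pos [574.  359.3 133.4] t 1.8 gap 85.2
```

View pics/w1.png

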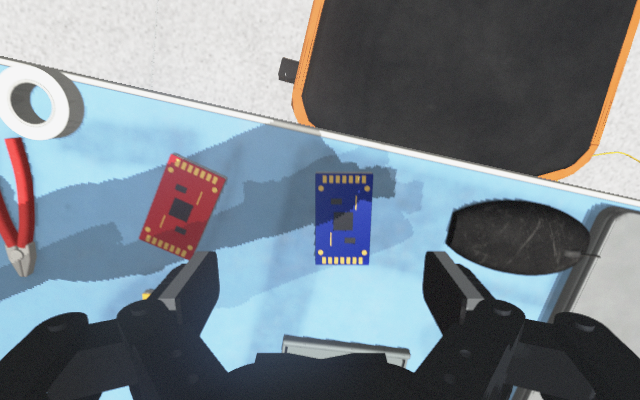

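Wrist view: blue is at (345,215), aligned with the tool and about 90 mm from the mouse, which clears the fingers. I'll go over it.

```bash
python3 -m handwheel '[{"x":-0.21,"y":0.14,"z":0.4,"wx":0,"wy":0,"wz":0,"fingers":-1},{"x":-0.21,"y":0.14,"z":0.4,"wx":0,"wy":0,"wz":0,"fingers":-1},{"x":-0.21,"y":0.14,"z":0.4,"wx":0,"wy":0,"wz":0,"fingers":-1},{"x":-0.21,"y":0.14,"z":0.4,"wx":0,"wy":0,"wz":0,"fingers":-1}]'; echo; python3 - <<'E'
from h import *
d=cam('wrist'); board(d,'blue',8)
import go; go.shares([600.5,333.2,0],12.2)
E
```

```text
time_s: 2.2
eef_pos: [600.9, 333.7, 74.3]
ee_rot: [-0.001, 0.625, 0.781, 0.0]
ft_force: [0.5, -0.0, 1.1]
finger_gap: 85.4
finger_force: 0.0

blue c (599.9, 333.0) size (78.5, 45.3) ang -77.9 px [313. 203.] medz 7.1
xyz [-0.007 -0.007  0.501] w [ 0.001 -0.002  0.008] | pos [601.3 334.3  75.1] t 2.25 gap 85.4
```

```bash
python3 -m handwheel '[{"x":-0.01,"y":-0.01,"z":0.2,"wx":0,"wy":0,"wz":0,"fingers":-1},{"x":-0.01,"y":-0.01,"z":0.4,"wx":0,"wy":0,"wz":0,"fingers":-1},{"x":-0.01,"y":-0.01,"z":0.5,"wx":0,"wy":0,"wz":0,"fingers":-1},{"x":-0.01,"y":-0.01,"z":0.5,"wx":0,"wy":0,"wz":0,"fingers":-1},{"x":-0.01,"y":-0.01,"z":0.5,"wx":0,"wy":0,"wz":0,"fingers":-0.3},{"x":-0.01,"y":-0.01,"z":0.5,"wx":0,"wy":0,"wz":0,"fingers":-0.1},{"x":-0.01,"y":-0.01,"z":0.5,"wx":0,"wy":0,"wz":0,"fingers":-0.1}]'; echo; python3 go.py 600.5 333.2 0 12.2; python3 - <<'E'
from h import *
d=cam('wrist'); save(d,'w2.png')
E
```

```text
time_s: 2.95
eef_pos: [602.1, 330.4, 0.4]
ee_rot: [0.0, 0.625, 0.78, 0.001]
ft_force: [-0.1, 0.2, 1.0]
finger_gap: 47.1
finger_force: 0.3

xyz [ 0.02  -0.006  0.003] w [ 0.002 -0.001  0.006] | pos [6.021e+02 3.304e+02 4.000e-01] t 2.95 gap 47.1
```

View pics/w2.png

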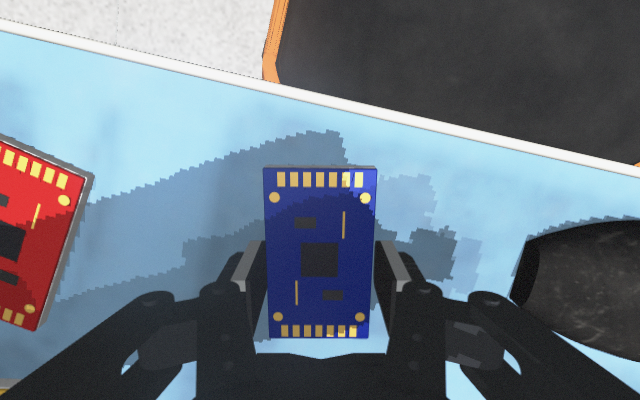

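The fingers straddle blue (board spans rows 167–338, pads at columns 245 and 395) with no bench contact. I'll go 3 mm lower and grip.

```bash
python3 -m handwheel '[{"x":0.01,"y":-0.005,"z":0.015,"wx":0,"wy":0,"wz":0,"fingers":-0.1},{"x":0.01,"y":-0.005,"z":0.015,"wx":0,"wy":0,"wz":0,"fingers":1},{"x":0.01,"y":-0.005,"z":0.015,"wx":0,"wy":0,"wz":0,"fingers":1},{"x":0.01,"y":-0.005,"z":0.015,"wx":0,"wy":0,"wz":0,"fingers":1},{"x":0.01,"y":-0.005,"z":0.015,"wx":0,"wy":0,"wz":0,"fingers":1}]'; echo;  python3 -m handwheel '[{"x":0,"y":0,"z":-0.05,"wx":0,"wy":0,"wz":0,"fingers":1},{"x":0,"y":0,"z":-0.15,"wx":0,"wy":0,"wz":0,"fingers":1},{"x":0,"y":0,"z":-0.4,"wx":0,"wy":0,"wz":0,"fingers":1},{"x":0,"y":0,"z":-0.6,"wx":0,"wy":0,"wz":0,"fingers":1},{"x":0,"y":0,"z":-0.6,"wx":0,"wy":0,"wz":0,"fingers":1}]'; echo; python3 - <<'E'
from h import *
import go
# board in tool frame: depth points of blue circuit
d=cam('wrist'); s=bot.state()
hsv=cv2.cvtColor(d['img'],cv2.COLOR_RGB2HSV); m=cv2.inRange(hsv,*map(np.array,RANGES['blue']))
m=cv2.erode(m,np.ones((5,5))); P=depthpts(d,m>0); q=s['ee_rot']; Rc=R.from_quat([q[1],q[2],q[3],q[0]])
L=Rc.inv().apply(P-s['eef_pos']); L=L[np.abs(L[:,2])<60]
print('tool-frame', L.min(0).round(1),L.max(0).round(1),np.median(L,0).round(1)); 
A=np.c_[L[:,:2],np.ones(len(L))]; print('plane z=ax+by+c',np.linalg.lstsq(A,L[:,2],rcond=None)[0].round(3))
board(d,'blue',s['eef_pos'][2]-np.median(L[:,2])); save(d,'w3.png'); print(s['finger_force'])
go.shares([643.7,95.6,90],5.1)
E
```

```text
time_s: 3.5
eef_pos: [601.2, 331.2, -1.8]
ee_rot: [0.001, 0.626, 0.78, 0.001]
ft_force: [0.3, -0.4, 8.0]
finger_gap: 43.8
finger_force: 65.5

time_s: 4.0
eef_pos: [603.4, 332.9, 92.4]
ee_rot: [0.002, 0.625, 0.78, 0.005]
ft_force: [-0.1, 0.5, 0.3]
finger_gap: 43.8
finger_force: 61.5

tool-frame [-36.3 -21.5 -13.5] [40.7 22.7 -8.8] [  2.6   2.8 -11.3]
plane z=ax+by+c [-1.0000e-03 -4.0000e-03 -1.1335e+01]
blue c (601.8, 334.5) size (78.9, 45.6) ang -77.6 px [331. 270.] medz 101.3
61.54794216156006
xyz [-1.6   -0.071 -0.004] w [ 0.005 -0.002  0.125] | pos [601.8 332.2  89.9] t 4.05 gap 43.7
```

Blue is held level, about 2 mm off the tool centre along x. I'll carry it to the tray.

```bash
python3 -m handwheel '[{"x":-0.2,"y":-0.04,"z":0,"wx":0,"wy":0,"wz":0.12,"fingers":1},{"x":-0.5,"y":-0.04,"z":0,"wx":0,"wy":0,"wz":0.12,"fingers":1},{"x":-0.75,"y":-0.04,"z":0,"wx":0,"wy":0,"wz":0.12,"fingers":1},{"x":-0.95,"y":-0.04,"z":0,"wx":0,"wy":0,"wz":0.12,"fingers":1},{"x":-1,"y":-0.04,"z":0,"wx":0,"wy":0,"wz":0.12,"fingers":1},{"x":-1,"y":-0.04,"z":0,"wx":0,"wy":0,"wz":0.12,"fingers":1}]'; echo; cat >> go.py <<'E'
TR=np.array([643.,103.6]); TA=5.1
def place(xt,zc,off,t=0.15):
    # TCP target so that a held board (centre offset 'off' in tool frame) is centred at tray x xt, height zc
    a=np.radians(TA); y=np.array([np.cos(a),np.sin(a),0]); z=np.array([0,0,-1.]); x=np.cross(y,z)
    Rt=R.from_matrix(np.c_[x,y,z])*R.from_rotvec([0,-t,0])
    c=np.r_[TR+xt*x[:2],zc]; p=c-Rt.apply(off); print('tcp target',p.round(1)); shares(p,TA,t)
E
python3 -c "
import go; go.place(-8,60,[2.2,.5,-6.5])"
```

```text
time_s: 4.65
eef_pos: [626.6, 181.2, 85.9]
ee_rot: [-0.0, 0.674, 0.738, -0.001]
ft_force: [-0.0, -0.0, -0.8]
finger_gap: 44.1
finger_force: 61.5

tcp target [643.5  92.5  53.9]
xyz [-0.599  0.059  0.214] w [-0.001 -0.142  0.002] | pos [626.6 181.2  85.9] t 4.65 gap 44.1
```

```bash
python3 -m handwheel '[{"x":-0.25,"y":0.06,"z":0.1,"wx":0,"wy":-0.14,"wz":0,"fingers":1},{"x":-0.45,"y":0.06,"z":0.2,"wx":0,"wy":-0.14,"wz":0,"fingers":1},{"x":-0.6,"y":0.06,"z":0.2,"wx":0,"wy":-0.14,"wz":0,"fingers":1},{"x":-0.6,"y":0.06,"z":0.2,"wx":0,"wy":-0.14,"wz":0,"fingers":1},{"x":-0.6,"y":0.06,"z":0.2,"wx":0,"wy":-0.14,"wz":0,"fingers":1}]'; echo; 
python3 - <<'E'
from h import *
import go
go.place(-8,25,[2.2,.5,-6.5])
d=cam('side'); save(d,'s1.png'); board(d,'blue',65)
d=cam('wrist'); board(d,'blue',65); save(d,'w4.png')
E
```

```text
time_s: 5.15
eef_pos: [643.7, 96.8, 56.0]
ee_rot: [0.053, 0.671, 0.738, -0.049]
ft_force: [-0.2, 0.6, -0.5]
finger_gap: 44.0
finger_force: 61.5

tcp target [643.5  92.5  18.9]
xyz [ 0.007 -0.004  0.249] w [ 0.    -0.005  0.006] | pos [643.7  96.8  56. ] t 5.15 gap 44.0
blue c (642.3, 99.0) size (86.0, 47.5) ang -84.4 px [325. 256.] medz 64.1
```

View pics/s1.png

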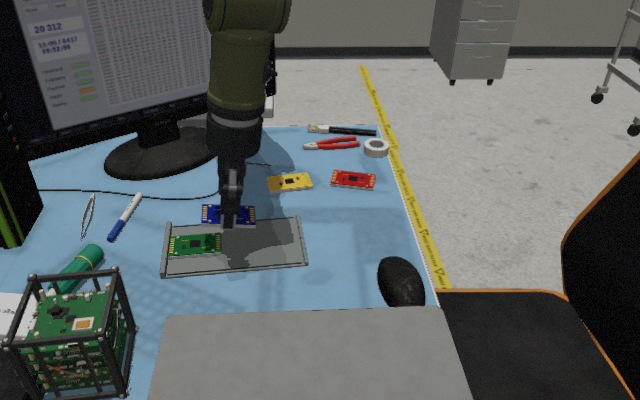

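Blue hangs over the tray beyond green at (228,215), in line. Lowering.

```bash
python3 -m handwheel '[{"x":0.005,"y":0,"z":0.12,"wx":0,"wy":-0.004,"wz":0,"fingers":1},{"x":0.005,"y":0,"z":0.2,"wx":0,"wy":-0.004,"wz":0,"fingers":1},{"x":0.005,"y":0,"z":0.24,"wx":0,"wy":-0.004,"wz":0,"fingers":1},{"x":0.005,"y":0,"z":0.24,"wx":0,"wy":-0.004,"wz":0,"fingers":1},{"x":0.005,"y":0,"z":0.24,"wx":0,"wy":-0.004,"wz":0,"fingers":1}]'; echo; 
python3 - <<'E'
from h import *
import go
d=cam('wrist'); board(d,'blue',26)
go.place(-8,14,[2.2,.5,-6.5])
E
```

```text
time_s: 5.75
eef_pos: [644.6, 89.9, 20.5]
ee_rot: [0.056, 0.671, 0.737, -0.051]
ft_force: [0.0, 0.6, -1.1]
finger_gap: 44.2
finger_force: 61.5

blue c (643.3, 88.4) size (89.5, 48.9) ang -84.6 px [324. 258.] medz 28.4
tcp target [643.5  92.5   7.9]
xyz [ 0.03  -0.008  0.083] w [0.001 0.001 0.004] | pos [644.9  90.   20.9] t 5.8 gap 44.0
```

```bash
python3 -m handwheel '[{"x":0.02,"y":-0.005,"z":0.03,"wx":0,"wy":0,"wz":0,"fingers":1},{"x":0.03,"y":-0.005,"z":0.05,"wx":0,"wy":0,"wz":0,"fingers":1},{"x":0.03,"y":-0.005,"z":0.065,"wx":0,"wy":0,"wz":0,"fingers":1},{"x":0.03,"y":-0.005,"z":0.065,"wx":0,"wy":0,"wz":0,"fingers":1}]'; echo; 
python3 -c "
import go;go.place(-8,14,[2.2,.5,-6.5])"
```

```text
time_s: 6.2
eef_pos: [643.3, 93.0, 10.1]
ee_rot: [0.055, 0.671, 0.737, -0.051]
ft_force: [-0.6, 0.3, -0.9]
finger_gap: 43.9
finger_force: 61.5

tcp target [643.5  92.5   7.9]
xyz [-0.002  0.001  0.015] w [0.    0.001 0.005] | pos [643.3  93.   10.1] t 6.2 gap 43.9
```

```bash
python3 -m handwheel '[{"x":0,"y":0,"z":0.01,"wx":0,"wy":0,"wz":0,"fingers":1},{"x":0,"y":0,"z":0.01,"wx":0,"wy":0,"wz":0,"fingers":1},{"x":0,"y":0,"z":0.01,"wx":0,"wy":0,"wz":0,"fingers":1}]'; echo;python3 -m handwheel '[{"x":0,"y":0,"z":0.008,"wx":0,"wy":0,"wz":0,"fingers":1},{"x":0,"y":0,"z":0.008,"wx":0,"wy":0,"wz":0,"fingers":1}]'
```

```text
time_s: 6.5
eef_pos: [643.7, 92.7, 9.1]
ee_rot: [0.056, 0.671, 0.737, -0.051]
ft_force: [0.5, -0.9, -1.3]
finger_gap: 44.1
finger_force: 61.5

time_s: 6.7
eef_pos: [643.9, 92.7, 8.5]
ee_rot: [0.056, 0.671, 0.737, -0.05]
ft_force: [-1.5, 1.2, 4.2]
finger_gap: 44.4
finger_force: 62.0
```

Contact. I'll open and back off along the tool.

```bash
python3 -m handwheel '[{"x":0,"y":0,"z":0.004,"wx":0,"wy":0,"wz":0,"fingers":1},{"x":0,"y":0,"z":0.004,"wx":0,"wy":0,"wz":0,"fingers":-0.2},{"x":0,"y":0,"z":0.004,"wx":0,"wy":0,"wz":0,"fingers":-0.4},{"x":0,"y":0,"z":0.004,"wx":0,"wy":0,"wz":0,"fingers":-1},{"x":0,"y":0,"z":0.004,"wx":0,"wy":0,"wz":0,"fingers":-1},{"x":0,"y":0,"z":-0.2,"wx":0,"wy":0,"wz":0,"fingers":-1},{"x":0,"y":0,"z":-0.5,"wx":0,"wy":0,"wz":0,"fingers":-1},{"x":0,"y":0,"z":-0.6,"wx":0,"wy":0,"wz":0,"fingers":-1}]'; echo; 
cat >> h.py <<'E'
def plate(d,c,lo=-5,hi=60):
    hsv=cv2.cvtColor(d['img'],cv2.COLOR_RGB2HSV); m=cv2.erode(cv2.inRange(hsv,*map(np.array,RANGES[c])),np.ones((3,3)))
    P=depthpts(d,m>0); P=P[(P[:,2]>lo)&(P[:,2]<hi)&(abs(P[:,0]-640)<80)&(P[:,1]>40)&(P[:,1]<240)]
    a=np.radians(95.1); ex=np.array([np.cos(a),np.sin(a)]); ey=np.array([-np.sin(a),np.cos(a)]); D=P[:,:2]-[643,103.6]; X=np.c_[D@ex,D@ey]
    k=np.linalg.lstsq(np.c_[X,np.ones(len(X))],P[:,2],rcond=None)[0]
    r=cv2.minAreaRect(X.astype(np.float32)); print(c,'tray frame rect',np.round(r[0],1),np.round(r[1],1),round(r[2],1),'slope x,y',k[:2].round(3),'z0',P[:,2].mean().round(1))
E
python3 - <<'E'
from h import *
import go
for n in ['wrist','side']: d=cam(n); plate(d,'blue'); 
save(d,'s2.png')
print(bot.state()['eef_pos'])
d=cam('side'); board(d,'yellow'); board(d,'red')
go.shares([518,305,130],-14.7)
E
```

```text
time_s: 7.5
eef_pos: [644.9, 107.2, 100.7]
ee_rot: [0.057, 0.671, 0.737, -0.048]
ft_force: [1.4, 0.9, 0.8]
finger_gap: 85.1
finger_force: 0.0

blue tray frame rect [-12.4   1.2] [44.  68.3] 89.9 slope x,y [-0.155  0.001] z0 19.6
blue tray frame rect [-21.5  -1.4] [32.9 41.2] 1.7 slope x,y [-0.169 -0.004] z0 20.9
[644.35726866 107.0019656   99.45969429]
yellow c (475.2, 193.9) size (75.1, 44.5) ang -81.1 px [295. 182.] medz 8.6
yellow c (335.0, 409.2) size (844.6, 24.8) ang 0.0 px [403. 178.] medz -736.9
red c (470.2, 313.5) size (77.5, 44.2) ang 75.3 px [351. 179.] medz 8.7
red c (332.8, 296.7) size (86.5, 35.2) ang -79.7 px [338. 142.] medz 8.4
xyz [ 1.348 -0.704 -0.425] w [0.027 0.142 0.334] | pos [642.8 106.3  97.4] t 7.65 gap 85.1
```

Blue is laid: slope 0.155, in line, and released. Now to red.

```bash
python3 -m handwheel '[{"x":0.1,"y":0,"z":-0.2,"wx":0,"wy":0.14,"wz":0.1,"fingers":-1},{"x":0.4,"y":-0.2,"z":-0.3,"wx":0.03,"wy":0.14,"wz":0.33,"fingers":-1},{"x":0.65,"y":-0.34,"z":-0.35,"wx":0.03,"wy":0.14,"wz":0.33,"fingers":-1},{"x":0.95,"y":-0.5,"z":-0.4,"wx":0.03,"wy":0.14,"wz":0.33,"fingers":-1},{"x":1,"y":-0.7,"z":-0.4,"wx":0.03,"wy":0.14,"wz":0.33,"fingers":-1},{"x":1,"y":-0.7,"z":-0.4,"wx":0.03,"wy":0.14,"wz":0.33,"fingers":-1}]'; echo; python3 go.py 470 313.6 110 -14.7
```

```text
time_s: 8.25
eef_pos: [515.8, 255.1, 131.0]
ee_rot: [-0.003, 0.789, 0.615, -0.007]
ft_force: [-0.1, -1.5, -0.4]
finger_gap: 85.2
finger_force: 0.0

xyz [ 0.305 -0.389  0.143] w [-0.014  0.007  0.01 ] | pos [515.8 255.1 131. ] t 8.25 gap 85.2
```

```bash
python3 -m handwheel '[{"x":0.2,"y":-0.2,"z":0.1,"wx":-0.014,"wy":0.007,"wz":0,"fingers":-1},{"x":0.3,"y":-0.39,"z":0.3,"wx":-0.014,"wy":0.007,"wz":0,"fingers":-1},{"x":0.3,"y":-0.39,"z":0.3,"wx":-0.014,"wy":0.007,"wz":0,"fingers":-1},{"x":0.3,"y":-0.39,"z":0.3,"wx":-0.014,"wy":0.007,"wz":0,"fingers":-1},{"x":0.3,"y":-0.39,"z":0.3,"wx":-0.014,"wy":0.007,"wz":0,"fingers":-1}]'; echo; python3 - <<'E'
from h import *
d=cam('wrist'); board(d,'red',8); save(d,'w5.png')
import go; go.shares([470,313.6,0],-14.7)
E
```

```text
time_s: 8.75
eef_pos: [479.0, 308.9, 88.4]
ee_rot: [0.004, 0.791, 0.611, 0.004]
ft_force: [0.2, -0.1, 0.6]
finger_gap: 85.3
finger_force: 0.0

red c (317.0, 305.1) size (67.2, 9.3) ang -80.6 px [ 92. 256.] medz 8.9
red c (341.7, 315.1) size (56.0, 8.6) ang -79.8 px [125. 245.] medz 8.9
red c (474.8, 340.3) size (49.1, 24.0) ang -1.4 px [302. 166.] medz 7.0
xyz [ 0.012 -0.074  0.591] w [ 0.011 -0.003  0.001] | pos [479.3 309.   88.8] t 8.8 gap 85.3
```

View pics/w5.png

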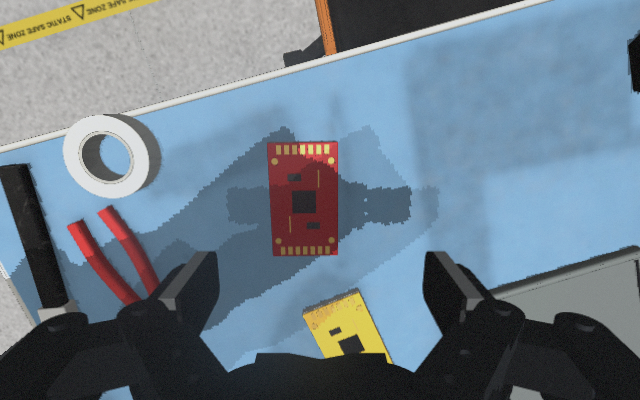

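Red is at (303,199), square to the tool and partly in the arm's shadow. Yellow (345,330) and the pliers are clear of the fingers. I'll loosen the mask brightness and re-measure.

```bash
sed -i "s/(0,150,120),(8/(0,140,50),(8/; s/(173,150,120)/(173,140,50)/" h.py; python3 -m handwheel '[{"x":0.01,"y":-0.075,"z":0.15,"wx":0.011,"wy":-0.003,"wz":0,"fingers":-1},{"x":0.01,"y":-0.075,"z":0.15,"wx":0.011,"wy":-0.003,"wz":0,"fingers":-1},{"x":0.01,"y":-0.075,"z":0.15,"wx":0.011,"wy":-0.003,"wz":0,"fingers":-1}]'; python3 - <<'E'
from h import *
d=cam('wrist'); r=[b for b in board(d,'red',8) if abs(b[0]-470)<25][0]
import go; go.shares([r[0],r[1],-2],r[4]-90)
E
```

```text
time_s: 9.1
eef_pos: [468.1, 314.3, 66.4]
ee_rot: [-0.0, 0.791, 0.612, -0.0]
ft_force: [-0.1, 0.8, 0.3]
finger_gap: 85.2
finger_force: 0.0
red c (318.2, 310.9) size (57.1, 14.2) ang -79.1 px [ 97. 271.] medz 8.0
red c (342.0, 316.0) size (54.5, 9.9) ang -79.8 px [129. 258.] medz 8.7
red c (468.4, 314.2) size (78.4, 45.3) ang 75.9 px [315. 198.] medz 7.0
xyz [-0.003 -0.     0.459] w [-0.    -0.001 -0.008] | pos [468.5 314.5  66.9] t 9.15 gap 85.5
```

```bash
python3 -m handwheel '[{"x":0,"y":0,"z":0.2,"wx":0,"wy":0,"wz":-0.008,"fingers":-1},{"x":0,"y":0,"z":0.38,"wx":0,"wy":0,"wz":-0.008,"fingers":-1},{"x":0,"y":0,"z":0.455,"wx":0,"wy":0,"wz":-0.008,"fingers":-1},{"x":0,"y":0,"z":0.455,"wx":0,"wy":0,"wz":-0.008,"fingers":-0.3},{"x":0,"y":0,"z":0.455,"wx":0,"wy":0,"wz":-0.008,"fingers":-0.1},{"x":0,"y":0,"z":0.455,"wx":0,"wy":0,"wz":-0.008,"fingers":-0.1}]'; python3 go.py 468.8 314.1 -2 -14.2
```

```text
time_s: 9.75
eef_pos: [468.3, 315.7, -0.7]
ee_rot: [-0.001, 0.788, 0.616, 0.001]
ft_force: [0.8, -0.2, 0.8]
finger_gap: 47.4
finger_force: 0.6
xyz [-0.01   0.006  0.008] w [ 0.    -0.002  0.003] | pos [468.3 315.7  -0.7] t 9.75 gap 47.4
```

```bash
python3 -m handwheel '[{"x":-0.005,"y":0.003,"z":0.007,"wx":0,"wy":0,"wz":0,"fingers":-0.1},{"x":-0.005,"y":0.003,"z":0.007,"wx":0,"wy":0,"wz":0,"fingers":1},{"x":-0.005,"y":0.003,"z":0.007,"wx":0,"wy":0,"wz":0,"fingers":1},{"x":-0.005,"y":0.003,"z":0.007,"wx":0,"wy":0,"wz":0,"fingers":1},{"x":-0.005,"y":0.003,"z":0.007,"wx":0,"wy":0,"wz":0,"fingers":1}]'; echo;  python3 -m handwheel '[{"x":0,"y":0,"z":-0.05,"wx":0,"wy":0,"wz":0,"fingers":1},{"x":0,"y":0,"z":-0.15,"wx":0,"wy":0,"wz":0,"fingers":1},{"x":0,"y":0,"z":-0.4,"wx":0,"wy":0,"wz":0,"fingers":1},{"x":0,"y":0,"z":-0.65,"wx":0,"wy":0,"wz":0,"fingers":1},{"x":0,"y":0,"z":-0.65,"wx":0,"wy":0,"wz":0,"fingers":1},{"x":0,"y":0,"z":-0.65,"wx":0,"wy":0,"wz":0,"fingers":1}]'; echo; python3 - <<'E'
from h import *
import go
d=cam('wrist'); s=bot.state()
hsv=cv2.cvtColor(d['img'],cv2.COLOR_RGB2HSV); m=cv2.inRange(hsv,*map(np.array,RANGES['red']))
P=depthpts(d,m>0); q=s['ee_rot']; Rc=R.from_quat([q[1],q[2],q[3],q[0]])
L=Rc.inv().apply(P-s['eef_pos']); L=L[(np.abs(L[:,2])<40)&(abs(L[:,1])<40)]
r=cv2.minAreaRect(L[:,:2].astype(np.float32)); A=np.c_[L[:,:2],np.ones(len(L))]; print(r,'plane',np.linalg.lstsq(A,L[:,2],rcond=None)[0].round(3),s['finger_force'])
d=cam('top'); plate(d,'blue'); 
d=cam('side'); plate(d,'blue');board(d,'yellow')
go.place(45,80,[r[0][0],.5,-6.5])
E
```

```text
time_s: 10.25
eef_pos: [468.2, 314.9, -1.7]
ee_rot: [-0.001, 0.788, 0.616, 0.001]
ft_force: [0.0, -0.9, 6.9]
finger_gap: 44.3
finger_force: 61.3

time_s: 10.85
eef_pos: [467.9, 314.8, 95.8]
ee_rot: [-0.001, 0.788, 0.616, 0.001]
ft_force: [-1.0, -0.1, -0.5]
finger_gap: 44.0
finger_force: 61.6

((-0.82452392578125, -0.025577545166015625), (80.30962371826172, 45.60087203979492), 0.609809160232544) plane [ 1.000e-03 -1.000e-03 -9.913e+00] 61.55997276306152
blue tray frame rect [-7.1  0.5] [38.7 55.7] 89.2 slope x,y [-0.151  0.001] z0 19.4
blue tray frame rect [-8.6 -1.7] [58.8 41.3] 0.2 slope x,y [-0.156 -0.008] z0 18.5
yellow c (475.4, 192.4) size (78.5, 45.2) ang -79.8 px [291. 182.] medz 8.6
yellow c (400.0, 409.4) size (714.6, 24.3) ang -0.1 px [407. 188.] medz -737.3
tcp target [638.5 148.2  73.4]
xyz [-0.794  1.38   0.13 ] w [-0.027 -0.142 -0.317] | pos [466.5 313.9  93.5] t 11.0 gap 43.8
```

Blue sits at x≈-8 in the tray, y≈0, slope 0.15, and yellow has not moved. I'll carry red across.

```bash
python3 -m handwheel '[{"x":-0.1,"y":0.18,"z":0,"wx":0,"wy":0,"wz":-0.1,"fingers":1},{"x":-0.25,"y":0.45,"z":0,"wx":0,"wy":0,"wz":-0.2,"fingers":1},{"x":-0.4,"y":0.7,"z":0,"wx":0,"wy":0,"wz":-0.32,"fingers":1},{"x":-0.55,"y":0.9,"z":0,"wx":0,"wy":0,"wz":-0.32,"fingers":1},{"x":-0.55,"y":1,"z":0,"wx":0,"wy":0,"wz":-0.32,"fingers":1},{"x":-0.55,"y":1,"z":0,"wx":0,"wy":0,"wz":-0.32,"fingers":1}]'; python3 -c "
import go;go.place(45,60,[-.8,0,-6])"
```

```text
time_s: 11.6
eef_pos: [594.9, 195.0, 92.7]
ee_rot: [-0.0, 0.676, 0.737, -0.0]
ft_force: [-0.3, 0.6, -1.2]
finger_gap: 44.0
finger_force: 61.5
tcp target [639.  148.3  53.9]
xyz [-0.335  0.266  0.258] w [-0.001 -0.143 -0.003] | pos [594.9 195.   92.7] t 11.6 gap 44.0
```

```bash
python3 -m handwheel '[{"x":-0.15,"y":0.12,"z":0.1,"wx":0,"wy":-0.14,"wz":0,"fingers":1},{"x":-0.28,"y":0.22,"z":0.2,"wx":0,"wy":-0.143,"wz":0,"fingers":1},{"x":-0.335,"y":0.265,"z":0.26,"wx":0,"wy":-0.143,"wz":0,"fingers":1},{"x":-0.335,"y":0.265,"z":0.26,"wx":0,"wy":-0.143,"wz":0,"fingers":1},{"x":-0.335,"y":0.265,"z":0.26,"wx":0,"wy":-0.143,"wz":0,"fingers":1}]'; python3 -c "
import go;go.place(45,22,[-.8,0,-6])"
```

```text
time_s: 12.1
eef_pos: [636.0, 151.2, 54.6]
ee_rot: [0.053, 0.673, 0.736, -0.051]
ft_force: [0.6, 0.8, 0.2]
finger_gap: 44.3
finger_force: 61.5
tcp target [639.  148.3  15.9]
xyz [0.017 0.019 0.258] w [-0.003 -0.002  0.001] | pos [636.  151.2  54.6] t 12.1 gap 44.3
```

```bash
python3 -m handwheel '[{"x":0.02,"y":0.008,"z":0.12,"wx":0,"wy":0,"wz":0,"fingers":1},{"x":0.03,"y":0.008,"z":0.2,"wx":0,"wy":0,"wz":0,"fingers":1},{"x":0.03,"y":0.008,"z":0.25,"wx":0,"wy":0,"wz":0,"fingers":1},{"x":0.03,"y":0.008,"z":0.25,"wx":0,"wy":0,"wz":0,"fingers":1},{"x":0.03,"y":0.008,"z":0.25,"wx":0,"wy":0,"wz":0,"fingers":1}]'; python3 -c "
import go;go.place(45,14.5,[-.8,0,-6])"
```

```text
time_s: 12.6
eef_pos: [638.3, 150.5, 16.9]
ee_rot: [0.054, 0.672, 0.736, -0.051]
ft_force: [-0.4, -0.8, -0.5]
finger_gap: 44.2
finger_force: 61.6
tcp target [639.  148.3   8.4]
xyz [-0.006  0.004  0.058] w [-0.001 -0.001  0.002] | pos [638.3 150.5  16.9] t 12.6 gap 44.2
```

```bash
python3 -m handwheel '[{"x":-0.005,"y":0.004,"z":0.025,"wx":0,"wy":0,"wz":0,"fingers":1},{"x":-0.005,"y":0.004,"z":0.045,"wx":0,"wy":0,"wz":0,"fingers":1},{"x":-0.005,"y":0.004,"z":0.045,"wx":0,"wy":0,"wz":0,"fingers":1}]'; python3 -m handwheel '[{"x":0,"y":0,"z":0.009,"wx":0,"wy":0,"wz":0,"fingers":1},{"x":0,"y":0,"z":0.009,"wx":0,"wy":0,"wz":0,"fingers":1},{"x":0,"y":0,"z":0.009,"wx":0,"wy":0,"wz":0,"fingers":1}]'
```

```text
time_s: 12.9
eef_pos: [638.9, 148.7, 10.3]
ee_rot: [0.054, 0.673, 0.736, -0.051]
ft_force: [-0.0, -0.0, -1.7]
finger_gap: 44.1
finger_force: 61.6
time_s: 13.2
eef_pos: [639.2, 148.8, 9.3]
ee_rot: [0.054, 0.672, 0.736, -0.05]
ft_force: [-0.1, 0.1, -1.1]
finger_gap: 44.1
finger_force: 61.6
```

```bash
python3 -m handwheel '[{"x":0,"y":0,"z":0.006,"wx":0,"wy":0,"wz":0,"fingers":1},{"x":0,"y":0,"z":0.006,"wx":0,"wy":0,"wz":0,"fingers":1},{"x":0,"y":0,"z":0.006,"wx":0,"wy":0,"wz":0,"fingers":1}]'; python3 -m handwheel '[{"x":0,"y":0,"z":0.004,"wx":0,"wy":0,"wz":0,"fingers":1},{"x":0,"y":0,"z":0.004,"wx":0,"wy":0,"wz":0,"fingers":1}]'
```

```text
time_s: 13.5
eef_pos: [639.1, 148.7, 8.4]
ee_rot: [0.054, 0.672, 0.736, -0.05]
ft_force: [0.2, 0.5, -1.0]
finger_gap: 44.2
finger_force: 61.6
time_s: 13.7
eef_pos: [639.2, 148.6, 8.2]
ee_rot: [0.054, 0.672, 0.736, -0.05]
ft_force: [-1.2, 0.7, 3.3]
finger_gap: 44.1
finger_force: 62.0
```

Contact again. Release and retreat.

```bash
python3 -m handwheel '[{"x":0,"y":0,"z":0.003,"wx":0,"wy":0,"wz":0,"fingers":1},{"x":0,"y":0,"z":0.003,"wx":0,"wy":0,"wz":0,"fingers":-0.2},{"x":0,"y":0,"z":0.003,"wx":0,"wy":0,"wz":0,"fingers":-0.4},{"x":0,"y":0,"z":0.003,"wx":0,"wy":0,"wz":0,"fingers":-1},{"x":0,"y":0,"z":0.003,"wx":0,"wy":0,"wz":0,"fingers":-1},{"x":0,"y":0,"z":-0.2,"wx":0,"wy":0,"wz":0,"fingers":-1},{"x":0,"y":0,"z":-0.5,"wx":0,"wy":0,"wz":0,"fingers":-1},{"x":0,"y":0,"z":-0.8,"wx":0,"wy":0,"wz":0,"fingers":-1}]'; python3 -m handwheel '[{"x":0.3,"y":0,"z":-0.3,"wx":0,"wy":0,"wz":0,"fingers":-1},{"x":0.6,"y":0,"z":-0.3,"wx":0,"wy":0,"wz":0,"fingers":-1},{"x":0.9,"y":0,"z":-0.3,"wx":0,"wy":0,"wz":0,"fingers":-1},{"x":0.9,"y":0,"z":-0.3,"wx":0,"wy":0,"wz":0,"fingers":-1},{"x":0.9,"y":0,"z":-0.3,"wx":0,"wy":0,"wz":0,"fingers":-1}]'; python3 - <<'E'
from h import *
for n in ['top','side']:
    d=cam(n); print(n); plate(d,'blue'); plate(d,'red'); board(d,'yellow')
    board(d,'blue',17.5)
    board(d,'red',17.5)
save(d,'s3.png')
E
```

```text
time_s: 14.5
eef_pos: [637.1, 166.0, 127.1]
ee_rot: [0.054, 0.672, 0.736, -0.051]
ft_force: [0.5, -0.2, 0.5]
finger_gap: 85.5
finger_force: 0.0
time_s: 15.0
eef_pos: [623.8, 308.0, 150.1]
ee_rot: [0.054, 0.671, 0.738, -0.051]
ft_force: [-0.3, -1.6, 0.7]
finger_gap: 85.4
finger_force: 0.0
top
blue tray frame rect [-17.7   1. ] [34.8 39.3] 0.1 slope x,y [-0.153  0.003] z0 21.0
red tray frame rect [46.7  0.3] [40.4 57.2] 89.9 slope x,y [-0.155  0.004] z0 18.6
yellow c (350.7, 722.6) size (306.7, 25.6) ang 89.3 px [ 92. 310.] medz -738.2
yellow c (473.8, 194.5) size (74.3, 42.2) ang -80.8 px [338. 241.] medz 9.0
blue c (644.8, 82.0) size (49.4, 44.0) ang -83.5 px [390. 154.] medz 20.9
red c (639.1, 149.9) size (77.2, 45.1) ang -83.9 px [356. 159.] medz 19.3
side
blue tray frame rect [-17.9  -1.5] [40.1 44.1] 0.2 slope x,y [-0.152 -0.01 ] z0 20.1
red tray frame rect [44.1  1.1] [41.9 52.4] 73.9 slope x,y [-0.162 -0.   ] z0 18.6
yellow c (475.5, 192.4) size (78.5, 45.0) ang -80.0 px [291. 182.] medz 8.7
yellow c (557.3, 409.1) size (400.1, 24.1) ang -0.1 px [419. 220.] medz -737.5
blue c (641.9, 81.3) size (56.2, 45.7) ang 87.6 px [214. 235.] medz 20.1
red c (639.8, 148.3) size (81.9, 46.3) ang 87.6 px [271. 236.] medz 18.5
red c (353.1, 295.3) size (84.8, 42.7) ang -80.4 px [338. 142.] medz 7.1
```

View pics/s3.png

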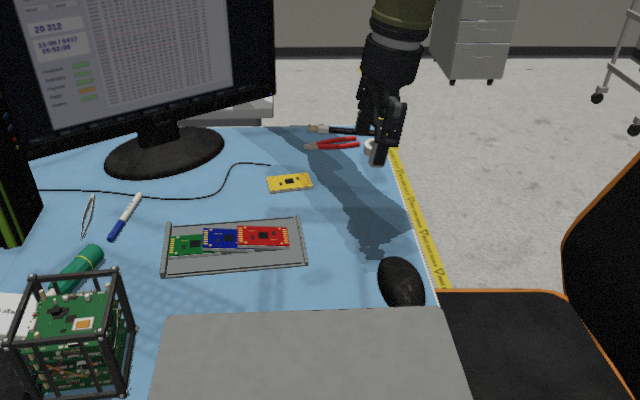

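The boards are shingled green (185,243), blue (215,236) and red (262,236) down the tray. Slopes are about 0.155, yellow is untouched, and the arm is clear. Handing in.

```bash
python3 -m handwheel '[{"x":0,"y":0,"z":0,"wx":0,"wy":0,"wz":0,"fingers":-1},{"x":0,"y":0,"z":0,"wx":0,"wy":0,"wz":0,"fingers":-1},{"x":0,"y":0,"z":0,"wx":0,"wy":0,"wz":0,"fingers":-1}]' >/dev/null; python3 -c "
from workcell import bot; print(bot.close_job())"
```

```text
the job is handed in; nothing more can be done
None
```

I laid blue and then red down the tray at about 0.155 rad, in line with green and set down gently; yellow hasn't moved, and I handed the job in at about 15 s with no verdict shown.

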